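# Load the colour-rod caddy and shut its keeper bar

## Robot

A 6-joint arm with a two-finger parallel gripper is mounted at the origin on the work surface. World frame = base frame: x ahead of the robot, y to its left, z up, the work surface at z = 0. Lengths are in m, angles in degrees, forces in N, time in s.
With the tool pointing down it reaches from about 0.3 to 0.75 m from the base axis. Payload 8.5 kg.
Tool frame: the origin (TCP) lies midway between the tips of the shut fingers; the grasp point (between the pads) lies 19 mm behind it (env.tcp_to_grasp is the z of the grasp point in the tool frame, in m); z points along the fingers, y is the line along which they close (so a half turn about z gives the same grasp; the last joint's range is limited). The gripper opens to 85 mm and grips with 20 to 120 N. Pads are 22 mm wide; open, the fingers measure 114 mm over their backs; the gripper's body (76 mm by 85 mm) begins 54 mm behind the grasp point. The pads swing forward as they close: fully open they stand 13 mm farther back than shut.
Start: joints at [51.091, 21.807, 74.336, -0, 83.858, -12.336], TCP at [0.246, 0.492, 0.231] pointing down, gripper open.
Joint ranges: [-178.18, 178.18], [-50.72, 133.34], [12.68, 142.11], [-81.47, 261.47], [9.98, 163.14], [-165.26, 165.26]. Speed limits (degrees/s): [136.94, 136.94, 180, 180, 180, 180].

## Interface

Orientations are given as a 3x3 rotation matrix whose columns are the frame's x, y, z axes.
In Python, from rig import env, imaging, job, models gives the robot as it stands. The module is installed in compiled form; this text tells all that it offers.
- The arm moves only by the tool jog_arm, never from a script. Its argument "plan" is text: rows parted by semicolons, each of 7 numbers parted by spaces: the turn, a rotation vector about the tool's x, y, z in degrees, then the shift along the tool's x, y, z in cm, then the closure in counts, from 0 (fully open) to 255 (shut). In form: rx ry rz x y z claw; .... A call has 1 to 10 rows; each row shifts and turns the commanded pose from where the row before left it, along the tool's axes as they then stand; what a row does not reach is not made up. A row lasts 1/12 s, in which the tool goes at most 41.7 mm and 7.16 degrees, less where a joint would pass 70% of its speed; a pose out of reach is approached as far as the arm can. A call with a gripper value outside its range is refused whole. The fingers move at their own pace and stop on an object; "grip_force" is the grip in N (left out, the last holds). Time passes only in rows, so rows that do not move let the fingers close. It gives the time, the measured TCP pose, the force, the opening and the grip force at its end, in the units of the state.
- env.observe(): the state, without advancing time (a new reading comes with each control period).
- imaging.get_image(name): name is "scene" or "top" or "wrist"; returns a dict with "pixels" (480x640x3 uint8, red, green, blue), "depth" (480x640 float32, m along the optical axis (not along the pixel's ray), 0 where there is no reading), "fov_y" (degrees; the focal length in pixels is half the picture's height over the tangent of half this angle, whatever the lens; pixels are square), "cx", "cy" (the principal point, pixels), "distortion" ([k1, k2, p1, p2, k3] as OpenCV has them; the pictures are not rectified), "world_from_camera" (4x4, takes a point from camera to world coordinates). Camera axes: x right, y down, z forward; pixel columns grow to the right and rows downward; lengths in m; the calibration is good to about 2 mm. A picture is of the moment at which its call begins.
- job.close_job(): hands the job in; it is judged then, once.
Trained networks look in the newest picture that a camera, given by its name, has taken for a name from the list of things; names that differ only in an ending like _2 or _b are one class to them, and where a whole thing is asked for, a point or a joint stands for the part that bears it (a point fixed in the world has none). Each returns a list of dicts, best first, with "confidence" (0 to 1); they miss things now and then, are a little off and sometimes report something else, mostly with a low value. They report only what shows in the picture. A call takes as long as a camera call. They do not tell look-alikes from the thing itself.
- models.outline_of(camera, query): "region" (480x640 bool, what is visible of it) and "bbox" ([centre column, centre row, width, height] in pixels, round what is visible of it).
- models.tip_of(camera, query): "at" ([column, row] in pixels: a listed point, or the origin of a listed thing).
The state is a dict: "time_s": time; "q": joint angles; "qvel": joint speeds; "joint_efforts": joint torques, N m; "position": TCP position; "tool_rot": TCP orientation; "ft_force": force on the tool from outside, world axes, zero at the start; "wrist_torque": the same for the moment, N m; "grip_width": finger opening in m; "gripper_force": force on a finger pad.
Only numpy, scipy, OpenCV 4.12 (cv2) and the standard library are available. Lean on these libraries where they do the work, as an engineer would, in place of code of your own. Each camera call takes 0.05 s, during which the arm holds its last target. There are 200 camera calls.

## Task

Stand the loose amber glass rod upright in the empty middle hole of the colour-rod caddy, fully down, then swing the caddy's red keeper bar across over the rods until it snaps home in its catch. Let go of everything at the end.

Things in the scene. Friction and masses are not known exactly. Their poses are not given: they have to be found in the camera images.
- caddy: Fixed rod caddy: green base 290 x 90 mm, wooden block with top at z 40 mm. Three 50 mm holes along its x axis at x -64, 0, +64 mm, floors at z 10 mm; the outer two hold violet and white rods (tops at z 105 mm), the middle one is empty. Origin: on the bench below the middle hole's centre, z up. Keeper hinge (upright) on a post at x -112 mm; catch post at x +125 mm, its stop lug up to z 122 mm.
- amber_mid (a point): Centre (half-way up) of the amber glass rod, an upright cylinder 34 mm in diameter and 95 mm tall, 0.15 to 0.3 kg, standing loose on the bench; z runs along the rod. A green and a blue rod of the same size stand near it.
- keeper_knob (a point): Centre of the black knob on the red keeper bar, 200 mm from the hinge: upright, 22 mm in diameter, 35 mm tall, z 120 to 155 mm above the bench. The bar is 16 mm wide, 250 mm long and level, z 112 to 120 mm, so it just clears rods that stand fully down. Push or hold the knob to swing it.
- keeper (a joint): Bar angle, rad. 0: shut against the stop, along the caddy's x axis above the rods. Grows as it opens, anticlockwise from above, to the caddy's +y side, at most 1.8. It stays where left (under 1 N at the knob moves it). From about 0.11 to 0.07 it rides over the catch's sprung brass nub (about 7 N at the knob); below 0.07 it is held in the catch.
There are look-alikes about, which are no part of the job. Leave any yellow look-alike of the part that bears amber_mid alone.

How it is judged:
By the outcome, as a careful person would: the job done as asked, in the order asked, and still so for the second after the job is handed in, with the robot touching nothing.
It also fails if it takes over 51 s, if anything falls off the work surface, if the arm or the gripper's body presses on something with over 40 N, if the wrist force passes 120 N, or if a joint passes its speed limit or range.

## Working session

There is one attempt and no reset: what is moved stays moved. The work goes in short steps, Python scripts to look and compute and a tool call to move; the robot and the scene stay as the last step left them, time stands still between calls to the robot, and variables do not carry over. Pictures are saved under pics/ and viewed, at most 10 in all, crops included, and the job is handed in when it is done.

Besides the shell and the picture viewer there is one more tool, called after "Request:" as name(argument=value, ...), one argument or row to a line, values as JSON. jog_arm: Moves the arm, as the interface text tells. Its arguments: {"type":"object","properties":{"plan":{"type":"string"},"grip_force":{"type":"number"}},"required":["plan"]}

```bash
mkdir -p pics
cat > h.py <<'E'
import numpy as np, cv2
from rig import env, imaging, job, models
def K(im):
    f=240/np.tan(np.radians(im["fov_y"]/2)); return np.array([[f,0,im["cx"]],[0,f,im["cy"]],[0,0,1]])
def ray(im,uv):
    p=cv2.undistortPoints(np.array([[uv]],float),K(im),np.array(im["distortion"],float))[0,0]
    T=np.array(im["world_from_camera"]); return T[:3,3],T[:3,:3]@np.array([p[0],p[1],1])
def at_z(im,uv,z):
    o,d=ray(im,uv); return o+d*(z-o[2])/d[2]
def at_depth(im,uv):
    o,d=ray(im,uv); u,v=int(round(uv[0])),int(round(uv[1])); w=im["depth"][max(v-2,0):v+3,max(u-2,0):u+3]; w=w[w>0]
    return o+d*np.median(w) if len(w) else None
def save(im,n): cv2.imwrite("pics/"+n,im["pixels"][:,:,::-1])
E
python3 - <<'E'
from h import *
np.set_printoptions(precision=4,suppress=True)
for c in ["top","scene"]:
    im=imaging.get_image(c); save(im,c+"0.png")
    print(c,np.array(im["world_from_camera"])[:3,3])
    for q,z in [("caddy",0),("amber_mid",.0475),("keeper_knob",.1375)]:
        for r in models.tip_of(c,q)[:4]: print(q,r["confidence"],r["at"],at_z(im,r["at"],z),at_depth(im,r["at"]))
print(env.observe()); print(env.tcp_to_grasp)
E
```

```text
top [ 0.425  -0.1889  0.8828]
caddy 0.59 [217.6, 210.0] [ 0.5666 -0.0375  0.    ] [ 0.5651 -0.0391  0.0091]
caddy 0.34 [351.0, 290.3] [ 0.4262 -0.2616  0.    ] [ 0.4261 -0.2537  0.0949]
amber_mid 0.91 [360.0, 338.5] [ 0.3501 -0.27    0.0475] [ 0.3543 -0.2654  0.0946]
amber_mid 0.82 [371.5, 246.0] [ 0.4965 -0.2925  0.0475] [ 0.4925 -0.2867  0.0943]
amber_mid 0.58 [351.4, 292.7] [ 0.4223 -0.2582  0.0475] [ 0.4225 -0.2543  0.0944]
keeper_knob 0.63 [86.6, 173.5] [0.6007 0.127  0.1375] [0.5971 0.1204 0.153 ]
scene [0.8595 0.1748 0.5415]
caddy 0.94 [359.4, 375.3] [ 0.5745 -0.039   0.    ] [ 0.5799 -0.0349  0.0103]
amber_mid 0.66 [282.5, 238.2] [ 0.4978 -0.2905  0.0475] [ 0.5048 -0.2815  0.057 ]
amber_mid 0.65 [349.2, 208.2] [ 0.3538 -0.2726  0.0475] [ 0.3669 -0.261   0.0603]
amber_mid 0.55 [326.1, 228.9] [ 0.4267 -0.2582  0.0475] [ 0.4396 -0.2453  0.0622]
keeper_knob 0.65 [475.6, 419.7] [0.6027 0.1263 0.1375] [0.6108 0.1279 0.1503]
{'time_s': 0.4, 'q': array([ 51.0906,  21.8117,  74.3433,   0.0002,  83.8602, -12.3392]), 'qvel': array([-0.0037, -0.0473, -0.0098, -0.053 ,  0.0658, -0.0998]), 'joint_efforts': array([ -0.0006, -44.7918, -23.1238,  -0.0001,   0.0013,   0.    ]), 'position': array([0.246 , 0.4918, 0.2312]), 'tool_rot': array([[-0.8944,  0.4473, -0.0002],
       [ 0.4473,  0.8944, -0.0002],
       [ 0.0001, -0.0003, -1.    ]]), 'ft_force': array([ 1.4601,  0.2143, -0.071 ]), 'wrist_torque': array([ 0.0155, -0.0411,  0.0153]), 'gripper_force': 0.0, 'grip_width': 0.08490483287537137}
-0.0187
```

View pics/top0.png

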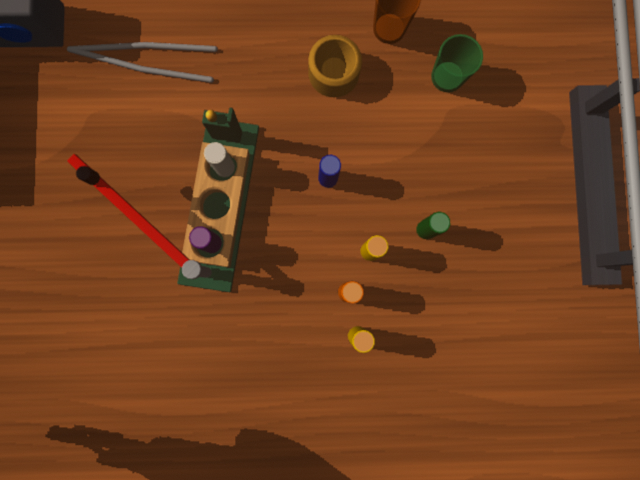

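View pics/scene0.png

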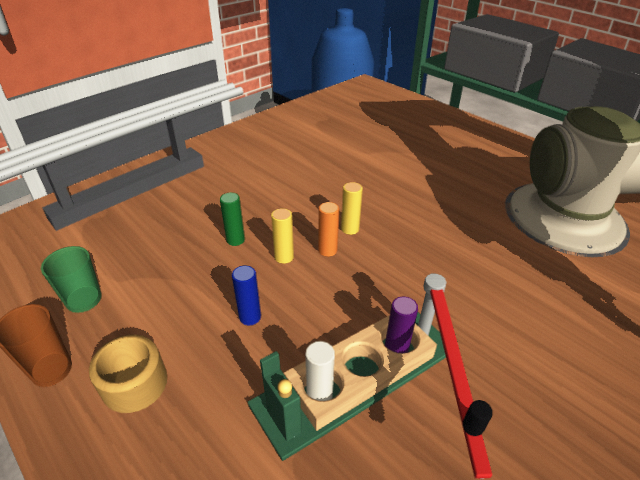

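The top view shows the orange (amber) rod at (352,292), between two yellow look-alikes at (376,247) and (362,341). The empty hole is at (214,204), the violet rod at (201,240), the white rod at (215,155), the hinge post at (191,269) and the knob at (87,175).

```bash
cat >> h.py <<'E'
def cloud(im):
    v,u=np.mgrid[0:480,0:640]; uv=np.stack([u,v],-1).reshape(-1,1,2).astype(float)
    p=cv2.undistortPoints(uv,K(im),np.array(im["distortion"],float)).reshape(480,640,2)
    d=im["depth"]; P=np.dstack([p[...,0]*d,p[...,1]*d,d]); T=np.array(im["world_from_camera"])
    W=P@T[:3,:3].T+T[:3,3]; W[d<=0]=np.nan; return W
E
python3 - <<'E'
from h import *
np.set_printoptions(precision=4,suppress=True)
B=[];S=[]
for c in ["top","scene"]:
    im=imaging.get_image(c); W=cloud(im); hsv=cv2.cvtColor(im["pixels"],cv2.COLOR_RGB2HSV)
    def near(x,y,r,z0,z1): 
        return (np.hypot(W[...,0]-x,W[...,1]-y)<r)&(W[...,2]>z0)&(W[...,2]<z1)
    for n,x,y in [("amber",.4225,-.2555),("y1",.352,-.268),("y2",.494,-.289)]:
        P=W[near(x,y,.03,.092,.099)]; ce=cv2.minEnclosingCircle(P[:,:2].astype(np.float32)); print(c,n,len(P),P.mean(0),ce)
    m=near(.567,-.038,.17,.003,.015); green=(hsv[...,0]>45)&(hsv[...,0]<95)&(hsv[...,1]>80)
    B.append(W[m&green][:,:2])
    r=cv2.minAreaRect(B[-1].astype(np.float32)); print("base",len(B[-1]),r)
    m=near(.567,-.038,.1,.036,.044); P=W[m][:,:2]; S.append(P); print("block",len(P),cv2.minAreaRect(P.astype(np.float32)))
    m=near(.567,-.038,.14,.101,.109); n,l,st,ce=cv2.connectedComponentsWithStats(m.astype(np.uint8))
    for i in range(1,n):
        if st[i,4]>20: print("rodtop",st[i,4],ce[i],W[l==i].mean(0))
    red=((hsv[...,0]<5)|(hsv[...,0]>175))&(hsv[...,1]>200)&(W[...,2]>.108)&(W[...,2]<.125)&(W[...,0]>.4)
    print("bar",cv2.minAreaRect(W[red][:,:2].astype(np.float32)))
    print("knob",W[near(.6,.125,.025,.148,.16)].mean(0))
print("base all",cv2.minAreaRect(np.vstack(B).astype(np.float32)));print("block all",cv2.minAreaRect(np.vstack(S).astype(np.float32)))
E
```

```text
top amber 374 [ 0.4244 -0.2547  0.0948] ((0.4244089424610138, -0.25495201349258423), 0.016677260398864746)
top y1 386 [ 0.3511 -0.2694  0.0948] ((0.3510112762451172, -0.2695954740047455), 0.01676860637962818)
top y2 371 [ 0.4931 -0.2942  0.0948] ((0.49320369958877563, -0.2941730320453644), 0.016895869746804237)
base 956 ((0.5769361853599548, -0.04023086279630661), (0.08772499859333038, 0.2863549590110779), 80.08341979980469)
block 2915 ((0.5669072866439819, -0.037565916776657104), (0.07709375023841858, 0.19915474951267242), 80.19920349121094)
rodtop 33 [211.0303 115.8485] [ 0.6948 -0.0458  0.1065]
rodtop 22 [231.8636 120.2273] [ 0.6881 -0.0772  0.105 ]
rodtop 372 [214.4597 152.2903] [ 0.6385 -0.0507  0.1045]
rodtop 392 [199.6276 236.6837] [ 0.51   -0.0287  0.1045]
bar ((0.5514653325080872, 0.0757283940911293), (0.23321008682250977, 0.015306650660932064), 46.654972076416016)
knob [0.598  0.1246 0.1533]
scene amber 209 [ 0.4281 -0.254   0.0951] ((0.42701753973960876, -0.2545728385448456), 0.017677126452326775)
scene y1 182 [ 0.355  -0.2684  0.0951] ((0.3533146381378174, -0.269581437110
[... 267 characters left out ...]
5672807097434998, -0.03722704201936722), (0.07751765847206116, 0.19959454238414764), 80.04917907714844)
rodtop 451 [404.3814 306.9401] [ 0.5139 -0.0268  0.1048]
rodtop 545 [319.6514 353.6734] [ 0.6417 -0.0489  0.1047]
rodtop 60 [272.25 366.3 ] [ 0.6929 -0.0726  0.1051]
rodtop 65 [285.1538 390.4462] [ 0.7024 -0.039   0.1056]
bar ((0.5537537932395935, 0.07431555539369583), (0.23601841926574707, 0.01770145446062088), 46.714534759521484)
knob [0.6029 0.1263 0.154 ]
base all ((0.5793215036392212, -0.038968488574028015), (0.09103359282016754, 0.29061952233314514), 80.08341979980469)
block all ((0.5672343969345093, -0.03724522143602371), (0.07783714681863785, 0.1996903270483017), 80.19920349121094)
```

Request:
jog_arm(
  plan="0 0 -5.57 0 0 0 0;0 0 -5.57 0 0 0 0;0 0 -5.57 0 0 0 0;0 0 0 -1.52 -3.52 0 0;0 0 0 -1.52 -3.52 0 0;0 0 0 -1.52 -3.52 0 0;0 0 0 -1.52 -3.52 0 0;0 0 0 -1.52 -3.52 0 0;0 0 0 -1.52 -3.52 0 0;0 0 0 -1.52 -3.52 0 0",
  grip_force=30,
)

```text
time_s: 1.33
position: [0.3085, 0.2293, 0.2315]
tool_rot: [[-0.985, 0.171, 0.001], [0.171, 0.985, 0.0], [-0.001, 0.0, -1.0]]
ft_force: [0.7, -0.6, 0.2]
grip_width: 0.0854
gripper_force: 0.0
```

Request:
jog_arm(
  plan="0 0 0 -1.52 -3.52 0 0;0 0 0 -1.52 -3.52 0 0;0 0 0 -1.52 -3.52 0 0;0 0 0 -1.52 -3.52 0 0;0 0 0 -1.52 -3.52 0 0;0 0 0 -1.52 -3.52 0 0;0 0 0 -1.52 -3.52 0 0;0 0 0 -1.52 -3.52 0 0;0 0 0 -1.52 -3.52 0 0;0 0 0 -1.52 -3.52 0 0",
)

```text
time_s: 2.17
position: [0.3981, -0.144, 0.2315]
tool_rot: [[-0.985, 0.172, 0.001], [0.172, 0.985, -0.0], [-0.001, -0.0, -1.0]]
ft_force: [1.6, 0.8, 0.2]
grip_width: 0.0857
gripper_force: 0.0
```

Request:
jog_arm(
  plan="0 0 0 -1.5 -3.4 0 0;0 0 0 -1.5 -3.4 0 0;0 0 0 -1.0 -2.5 0 0;0 0 0 0 0 0 0;0 0 0 0 0 0 0;0 0 0 0 0 0 0",
)

```text
time_s: 2.67
position: [0.4214, -0.2399, 0.2312]
tool_rot: [[-0.985, 0.171, -0.0], [0.171, 0.985, 0.001], [0.0, 0.0, -1.0]]
ft_force: [0.2, -0.3, 0.7]
grip_width: 0.0857
gripper_force: 0.0
```

Run:
```python
from h import *
np.set_printoptions(precision=4,suppress=True)
im=imaging.get_image("wrist"); save(im,"w1.png"); W=cloud(im); s=env.observe(); print(s["position"])
for n,x,y in [("amber",.4255,-.255),("y1",.352,-.268),("y2",.494,-.292)]:
    m=(np.hypot(W[...,0]-x,W[...,1]-y)<.03)&(abs(W[...,2]-.095)<.005)
    P=W[m]
    if len(P): print(n,len(P),cv2.minEnclosingCircle(P[:,:2].astype(np.float32)),im["pixels"][m].mean(0),np.argwhere(m).mean(0))
R=s["tool_rot"]; print(R)
```

```text
[ 0.4214 -0.2395  0.2314]
amber 1480 ((0.4250428378582001, -0.25633710622787476), 0.017047489061951637) [243.9446 185.6074  91.0824] [235.1338 306.8507]
y1 1684 ((0.351976215839386, -0.2706183195114136), 0.01685187965631485) [249.25   213.5695 102.769 ] [142.2215 268.6781]
y2 1270 ((0.4936058521270752, -0.2959848940372467), 0.017223551869392395) [241.7    202.0339  89.5614] [322.8425 275.1315]
[[-0.9853  0.1706 -0.0002]
 [ 0.1706  0.9853  0.0003]
 [ 0.0002  0.0003 -1.    ]]
```

Request:
jog_arm(
  plan="0 0 0 -0.65 -1.5 0 0;0 0 0 0 0 3.5 0;0 0 0 0 0 3.5 0;0 0 0 0 0 3.5 0;0 0 0 0 0 3 0;0 0 0 0 0 2.5 0;0 0 0 0 0 2 0;0 0 0 0 0 0 0;0 0 0 0 0 0 255;0 0 0 0 0 0 255",
  grip_force=35,
)

```text
time_s: 3.55
position: [0.426, -0.2563, 0.0528]
tool_rot: [[-0.985, 0.17, 0.002], [0.17, 0.985, -0.002], [-0.002, -0.001, -1.0]]
ft_force: [1.2, 0.3, -0.7]
grip_width: 0.0641
gripper_force: 0.0
```

Request:
jog_arm(
  plan="0 0 0 0 0 0 255;0 0 0 0 0 0 255;0 0 0 0 0 0 255;0 0 0 0 0 0 255;0 0 0 0 0 0 255;0 0 0 0 0 0 255",
)

```text
time_s: 4.05
position: [0.4259, -0.2565, 0.0525]
tool_rot: [[-0.985, 0.171, 0.002], [0.171, 0.985, -0.001], [-0.002, -0.001, -1.0]]
ft_force: [0.4, 1.7, 7.1]
grip_width: 0.0334
gripper_force: 34.5
```

Request:
jog_arm(
  plan="0 0 0 0 0 -2 255;0 0 0 0 0 -3.5 255;0 0 0 0 0 -4 255;0 0 0 0 0 -3.5 255;0 0 0 0 0 0 255;0 0 0 -1 2 0 255;0 0 0 -1.4 3 0 255;0 0 0 -1.4 3 0 255;0 0 0 -1.4 3 0 255;0 0 0 -1.4 3 0 255",
)

```text
time_s: 4.88
position: [0.5147, -0.1282, 0.1807]
tool_rot: [[-0.985, 0.172, -0.001], [0.172, 0.985, 0.0], [0.001, 0.0, -1.0]]
ft_force: [0.4, -0.4, -2.8]
grip_width: 0.0332
gripper_force: 35.7
```

Request:
jog_arm(
  plan="0 0 0 -1.4 3 0 255;0 0 0 -1.4 3 0 255;0 0 0 -1.1 2.5 0 255;0 0 0 -0.56 1.5 0 255;0 0 0 0 0 0 255;0 0 0 0 0 0 255;0 0 0 0 0 0 255",
)

```text
time_s: 5.47
position: [0.5749, -0.0393, 0.1808]
tool_rot: [[-0.985, 0.172, -0.001], [0.172, 0.985, -0.0], [0.001, -0.0, -1.0]]
ft_force: [-0.1, 0.2, -2.3]
grip_width: 0.0334
gripper_force: 35.6
```

Run:
```python
from h import *
np.set_printoptions(precision=4,suppress=True)
s=env.observe(); print(s["position"],s["grip_width"],s["ft_force"])
for c in ["scene","wrist","top"]:
    im=imaging.get_image(c); save(im,c+"2.png"); W=cloud(im)
    for r in models.tip_of(c,"caddy")[:2]: print(c,r["confidence"],r["at"],at_z(im,r["at"],0))
    for n,x,y in [("violet",.512,-.028),("white",.64,-.05)]:
        m=(np.hypot(W[...,0]-x,W[...,1]-y)<.028)&(abs(W[...,2]-.105)<.004); P=W[m]
        if len(P)>30: print(c,n,len(P),cv2.minEnclosingCircle(P[:,:2].astype(np.float32)))
```

```text
[ 0.5749 -0.0393  0.1808] 0.03335941059598047 [-0.1494  0.1549 -2.2615]
scene violet 442 ((0.5121362805366516, -0.028598692268133163), 0.017927071079611778)
scene white 546 ((0.6411427855491638, -0.04998437315225601), 0.01693752408027649)
wrist 0.67 [327.8, 212.2] [ 0.5716 -0.0385  0.    ]
wrist violet 2793 ((0.5113571286201477, -0.029332155361771584), 0.017033016309142113)
top 0.62 [217.6, 207.3] [ 0.5713 -0.0375  0.    ]
top violet 392 ((0.5099247694015503, -0.02848685532808304), 0.01694038324058056)
top white 218 ((0.6385570764541626, -0.05177176371216774), 0.01672051101922989)
```

View pics/scene2.png

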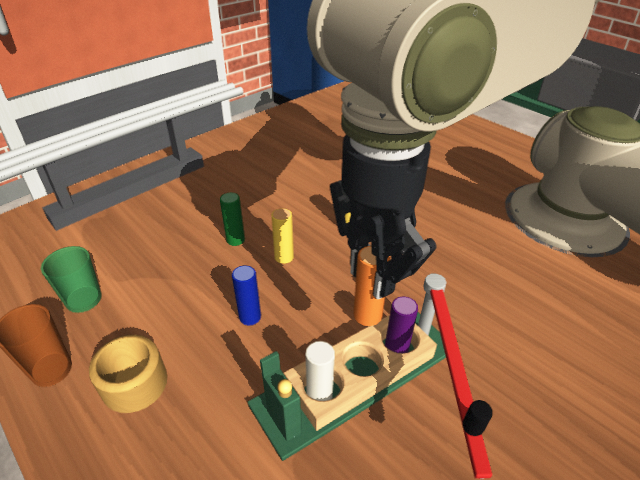

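View pics/wrist2.png

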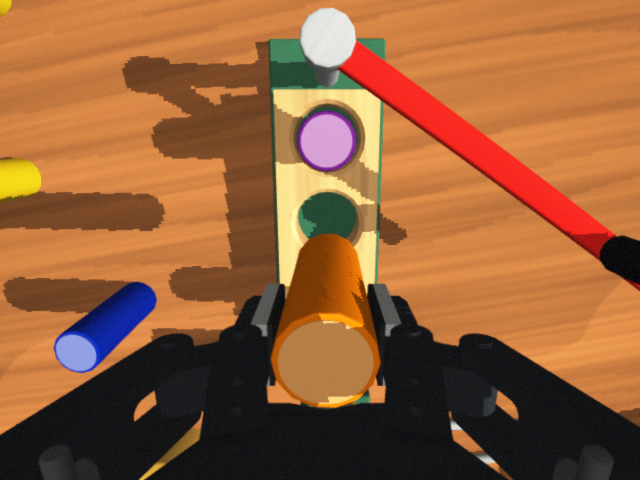

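The scene view shows the amber rod held upright near the empty hole (362,358). In the wrist view the hole is centred at about (328,218), in line with the rod, so the lateral alignment is good. Lowering now.

Request:
jog_arm(
  plan="0 0 0 0 0 2.5 255;0 0 0 0 0 2.5 255;0 0 0 0 0 2 255;0 0 0 0 0 1.5 255;0 0 0 0 0 1 255;0 0 0 0 0 1 255;0 0 0 0 0 0.5 255;0 0 0 0 0 0 255;0 0 0 0 0 0 255",
)

```text
time_s: 6.52
position: [0.5758, -0.0389, 0.0718]
tool_rot: [[-0.985, 0.171, 0.001], [0.171, 0.985, -0.0], [-0.001, -0.0, -1.0]]
ft_force: [0.3, 0.8, -3.0]
grip_width: 0.0329
gripper_force: 35.9
```

Request:
jog_arm(
  plan="0 0 0 0 0 0.4 255;0 0 0 0 0 0.3 255;0 0 0 0 0 0.1 255;0 0 0 0 0 0.1 255;0 0 0 0 0 0 255;0 0 0 0 0 0 255",
)

```text
time_s: 7.02
position: [0.5756, -0.0388, 0.0626]
tool_rot: [[-0.985, 0.171, 0.001], [0.171, 0.985, -0.0], [-0.001, -0.0, -1.0]]
ft_force: [-0.6, 0.5, -0.1]
grip_width: 0.0333
gripper_force: 35.8
```

Request:
jog_arm(
  plan="0 0 0 0 0 0.1 255;0 0 0 0 0 0 130;0 0 0 0 0 0 100;0 0 0 0 0 0 60;0 0 0 0 0 0 0;0 0 0 0 0 0 0;0 0 0 0 0 0 0;0 0 0 0 0 -2 0;0 0 0 0 0 -3.5 0;0 0 0 0 0 -4 0",
)

```text
time_s: 7.85
position: [0.5745, -0.0386, 0.1559]
tool_rot: [[-0.985, 0.171, -0.004], [0.171, 0.985, 0.001], [0.004, 0.0, -1.0]]
ft_force: [0.4, -0.1, 1.5]
grip_width: 0.0855
gripper_force: 0.0
```

Request:
jog_arm(
  plan="0 0 0 0 0 -4 0;0 0 0 0 0 -3 0;0 0 0 0 0 0 0;0 0 0 0 0 0 0",
)

```text
time_s: 8.18
position: [0.5759, -0.0389, 0.2277]
tool_rot: [[-0.985, 0.171, 0.003], [0.171, 0.985, -0.001], [-0.003, -0.0, -1.0]]
ft_force: [-0.1, 0.4, -0.2]
grip_width: 0.0856
gripper_force: 0.0
```

Run:
```python
from h import *
np.set_printoptions(precision=4,suppress=True)
s=env.observe(); print(s["position"],s["q"])
for c in ["scene","wrist"]:
    im=imaging.get_image(c); save(im,c+"3.png"); W=cloud(im)
    for n,x,y in [("violet",.512,-.028),("amber",.5756,-.0388),("white",.64,-.05)]:
        m=(np.hypot(W[...,0]-x,W[...,1]-y)<.028)&(W[...,2]>.09)&(W[...,2]<.13); P=W[m]
        if len(P)>30: print(c,n,len(P),np.percentile(P[:,2],[50,95]),cv2.minEnclosingCircle(P[abs(P[:,2]-.105)<.004][:,:2].astype(np.float32)))
    print("knob",np.nanmean(W[(np.hypot(W[...,0]-.602,W[...,1]-.126)<.03)&(W[...,2]>.148)&(W[...,2]<.16)],0))
```

```text
[ 0.5759 -0.0389  0.2277] [-15.6078  24.6172  70.3814  -0.0004  84.8088 -95.7493]
scene violet 598 [0.1045 0.1061] ((0.5122954249382019, -0.027593299746513367), 0.01770722307264805)
scene amber 665 [0.1046 0.1062] ((0.5767912864685059, -0.03754338622093201), 0.017424650490283966)
scene white 694 [0.1045 0.1061] ((0.6406422853469849, -0.049809906631708145), 0.016828032210469246)
knob [0.6028 0.1263 0.1539]
wrist violet 1918 [0.1059 0.1071] ((0.5107605457305908, -0.02942243032157421), 0.017068076878786087)
wrist amber 1752 [0.1058 0.107 ] ((0.5751338601112366, -0.03906967490911484), 0.017173025757074356)
wrist white 1646 [0.1056 0.1069] ((0.6396746635437012, -0.051569897681474686), 0.017236368730664253)
knob [0.5987 0.1226 0.1543]
```

View pics/scene3.png

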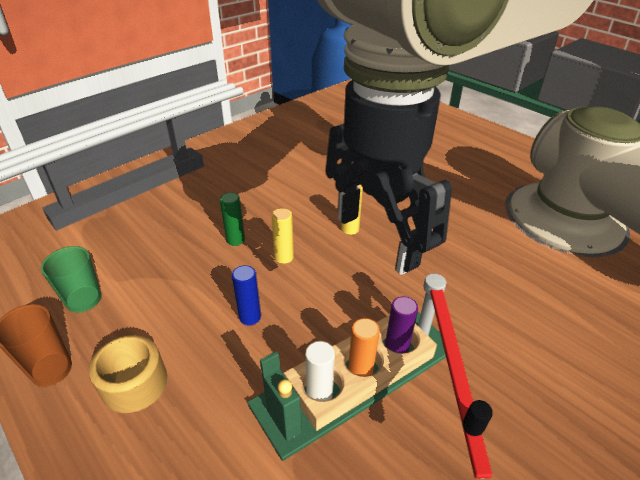

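The scene view shows the amber rod seated in the middle hole at (364,347). Its top is at z 0.105, level with the violet and white rods. Next is the knob.

Request:
jog_arm(
  plan="0 0 0 0 4.1 0 0;0 0 0 0 4.1 0 0;0 0 0 0 4.1 0 0;0 0 -6.9 0.26 4.1 0 0;0 0 -7 0 0 0 0;0 0 -7 0 0 0 0;0 0 -7 0 0 0 0;0 0 -7 0 0 0 0;0 0 -7 0 0 0 0;0 0 -7 0 0 0 0",
)

```text
time_s: 9.12
position: [0.6005, 0.1232, 0.2242]
tool_rot: [[-0.773, -0.635, -0.004], [-0.635, 0.773, -0.0], [0.003, 0.002, -1.0]]
ft_force: [-0.2, 0.2, -0.5]
grip_width: 0.0851
gripper_force: 0.0
```

Request:
jog_arm(
  plan="0 0 -7 0 0 0 0;0 0 0 0 0 0 0;0 0 0 0 0 0 0;0 0 0 0 0 0 0",
)

```text
time_s: 9.45
position: [0.6008, 0.1232, 0.2254]
tool_rot: [[-0.697, -0.717, -0.002], [-0.717, 0.697, -0.0], [0.001, 0.001, -1.0]]
ft_force: [-0.6, -0.1, 0.0]
grip_width: 0.0854
gripper_force: 0.0
```

Run:
```python
from h import *
np.set_printoptions(precision=4,suppress=True)
s=env.observe(); R=s["tool_rot"]; p=s["position"]; print(p,np.degrees(np.arctan2(R[1,1],R[0,1])))
im=imaging.get_image("wrist"); save(im,"w4.png"); W=cloud(im)
m=(np.hypot(W[...,0]-.602,W[...,1]-.126)<.025)&(abs(W[...,2]-.155)<.003); P=W[m]
c=cv2.minEnclosingCircle(P[:,:2].astype(np.float32)); print(len(P),c, R.T@(np.r_[c[0],.155]-p))
hsv=cv2.cvtColor(im["pixels"],cv2.COLOR_RGB2HSV)
red=((hsv[...,0]<5)|(hsv[...,0]>175))&(hsv[...,1]>180)&(abs(W[...,2]-.12)<.004)
print(cv2.minAreaRect(W[red][:,:2].astype(np.float32)))
for r in models.tip_of("wrist","keeper_knob"): print(r["confidence"],at_z(im,r["at"],.1375))
```

```text
[0.6008 0.1232 0.2254] 135.83068760047811
968 ((0.6000277996063232, 0.12475357204675674), 0.011100993491709232) [-0.0007  0.0016  0.0704]
((0.5655174851417542, 0.08862953633069992), (0.1955425888299942, 0.015570896677672863), 46.54287338256836)
0.92 [0.6    0.1271 0.1375]
```

View pics/w4.png

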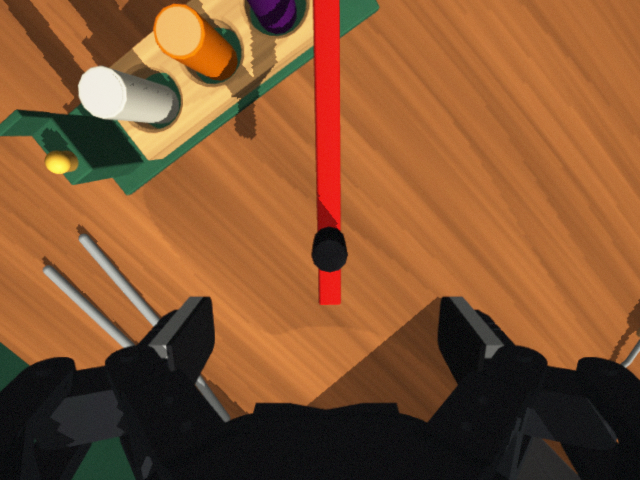

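The wrist view shows the knob at (330,247), midway between the open fingers, with the bar running straight away from them. I'll descend and grip.

Request:
jog_arm(
  plan="0 0 -0.8 0 0.15 2 0;0 0 0 0 0 3 0;0 0 0 0 0 2.5 0;0 0 0 0 0 1.5 0;0 0 0 0 0 0.7 0;0 0 0 0 0 0 120;0 0 0 0 0 0 255;0 0 0 0 0 0 255;0 0 0 0 0 0 255;0 0 0 0 0 0 255",
  grip_force=30,
)

```text
time_s: 10.38
position: [0.6003, 0.1243, 0.1303]
tool_rot: [[-0.684, -0.729, 0.002], [-0.729, 0.684, 0.0], [-0.001, -0.001, -1.0]]
ft_force: [0.4, -0.1, -1.1]
grip_width: 0.0256
gripper_force: 0.0
```

Request:
jog_arm(
  plan="0 0 0 0 0 0 255;0 0 0 0 0 0 255;0 0 0 0 0 0 255;0 0 0 0 0 0 255",
)

```text
time_s: 10.72
position: [0.6003, 0.1243, 0.1302]
tool_rot: [[-0.684, -0.729, 0.002], [-0.729, 0.684, 0.0], [-0.001, -0.001, -1.0]]
ft_force: [-1.6, -0.2, 5.0]
grip_width: 0.0207
gripper_force: 30.5
```

Request:
jog_arm(
  plan="0 0 3 0.027 -1.047 0 255;0 0 5.4 0.089 -1.882 0 255;0 0 5.4 0.089 -1.882 0 255;0 0 5.4 0.089 -1.882 0 255;0 0 5.4 0.089 -1.882 0 255;0 0 5.4 0.089 -1.882 0 255;0 0 5.4 0.089 -1.882 0 255;0 0 5.4 0.089 -1.882 0 255;0 0 5.4 0.089 -1.882 0 255;0 0 0 0 0 0 255",
)

```text
time_s: 11.55
position: [0.6618, -0.0226, 0.1302]
tool_rot: [[-1.0, -0.003, -0.003], [-0.003, 1.0, -0.001], [0.003, -0.001, -1.0]]
ft_force: [-10.2, 0.4, 9.0]
grip_width: 0.0211
gripper_force: 31.0
```

Run:
```python
from h import *
np.set_printoptions(precision=4,suppress=True)
s=env.observe(); R=s["tool_rot"]; p=s["position"]; print(p,s["ft_force"],s["grip_width"],np.degrees(np.arctan2(R[1,1],R[0,1])))
h=np.array([.4657,-.0197]); d=p[:2]-h; print(np.hypot(*d),np.degrees(np.arctan2(d[1],d[0]))+9.8)
```

```text
[ 0.6618 -0.0226  0.1302] [-10.2247   0.4414   9.046 ] 0.021142087140032104 90.16511748373269
0.19614804453708423 8.950486298464375
```

Request:
jog_arm(
  plan="0 0 2 0.06 -0.7 0 255;0 0 2 0.06 -0.7 0 255;0 0 2 0.03 -0.7 0 255;0 0 2 0.01 -0.7 0 255;0 0 0 0 0 0 255;0 0 0 0 0 0 255",
)

```text
time_s: 12.05
position: [0.6597, -0.048, 0.1302]
tool_rot: [[-0.992, 0.129, -0.001], [0.129, 0.992, -0.001], [0.001, -0.001, -1.0]]
ft_force: [-5.7, -3.3, 6.9]
grip_width: 0.0209
gripper_force: 31.1
```

Run:
```python
from h import *
np.set_printoptions(precision=4,suppress=True)
s=env.observe(); R=s["tool_rot"]; p=s["position"]; print(p,s["ft_force"],s["grip_width"],np.degrees(np.arctan2(R[1,1],R[0,1])))
for c in ["wrist","top","scene"]:
    im=imaging.get_image(c); W=cloud(im); hsv=cv2.cvtColor(im["pixels"],cv2.COLOR_RGB2HSV)
    red=((hsv[...,0]<5)|(hsv[...,0]>175))&(hsv[...,1]>180)&(abs(W[...,2]-.118)<.006)&(np.hypot(W[...,0]-.57,W[...,1]+.03)<.2)
    P=W[red][:,:2].astype(np.float32)
    if len(P)>50: print(c,len(P),cv2.minAreaRect(P))
save(im,"s5.png")
```

```text
[ 0.6597 -0.048   0.1302] [-5.6805 -3.3195  6.9095] 0.020941127748952928 82.58266751724528
wrist 11724 ((0.6263506412506104, -0.04420839622616768), (0.016010437160730362, 0.16452515125274658), 81.56809997558594)
top 1189 ((0.5630267858505249, -0.03445219621062279), (0.016460781916975975, 0.17808489501476288), 81.59314727783203)
scene 1674 ((0.5923707485198975, -0.03749305009841919), (0.016648633405566216, 0.23525932431221008), 81.69686889648438)
```

Request:
jog_arm(
  plan="0 0 0.7 0.03 -0.25 0 255;0 0 0.5 0 -0.15 0 255;0 0 0.2 0 -0.1 0 255;0 0 0 0 0 0 255",
)

```text
time_s: 12.53
position: [0.6591, -0.0523, 0.1302]
tool_rot: [[-0.988, 0.153, -0.0], [0.153, 0.988, 0.0], [0.0, 0.0, -1.0]]
ft_force: [-3.3, 1.1, 7.1]
grip_width: 0.0207
gripper_force: 31.0
```

Request:
jog_arm(
  plan="0 0 0.2 0 -0.1 0 255;0 0 0 0 -0.05 0 255;0 0 0 0 0 0 255;0 0 0 0 0 0 255",
)

```text
time_s: 12.87
position: [0.6588, -0.0535, 0.1302]
tool_rot: [[-0.988, 0.156, -0.0], [0.156, 0.988, 0.0], [0.0, 0.0, -1.0]]
ft_force: [-3.3, 1.2, 7.1]
grip_width: 0.021
gripper_force: 31.0
```

Request:
jog_arm(
  plan="0 0 0.2 0 -0.1 0 255;0 0 0 0 0 0 255;0 0 0 0 0 0 255",
)

```text
time_s: 13.12
position: [0.6589, -0.0536, 0.1302]
tool_rot: [[-0.987, 0.159, 0.0], [0.159, 0.987, 0.002], [-0.0, 0.002, -1.0]]
ft_force: [-2.8, 5.3, 7.2]
grip_width: 0.0208
gripper_force: 31.1
```

Run:
```python
from h import *
for c in ["wrist","top","scene"]:
    im=imaging.get_image(c); W=cloud(im); hsv=cv2.cvtColor(im["pixels"],cv2.COLOR_RGB2HSV)
    red=((hsv[...,0]<5)|(hsv[...,0]>175))&(hsv[...,1]>180)&(abs(W[...,2]-.118)<.006)&(np.hypot(W[...,0]-.57,W[...,1]+.03)<.2)
    P=W[red][:,:2].astype(np.float32)
    if len(P)>50: print(c,len(P),cv2.minAreaRect(P))
    if c=="wrist": save(im,"w6.png")
```

```text
wrist 11735 ((0.6258038878440857, -0.04876761883497238), (0.01590358093380928, 0.16473378241062164), 80.05838012695312)
top 1157 ((0.5616292953491211, -0.037065792828798294), (0.016031386330723763, 0.17809180915355682), 80.17729187011719)
scene 1778 ((0.5915981531143188, -0.041153568774461746), (0.017047589644789696, 0.2354004979133606), 80.13050079345703)
```

View pics/w6.png

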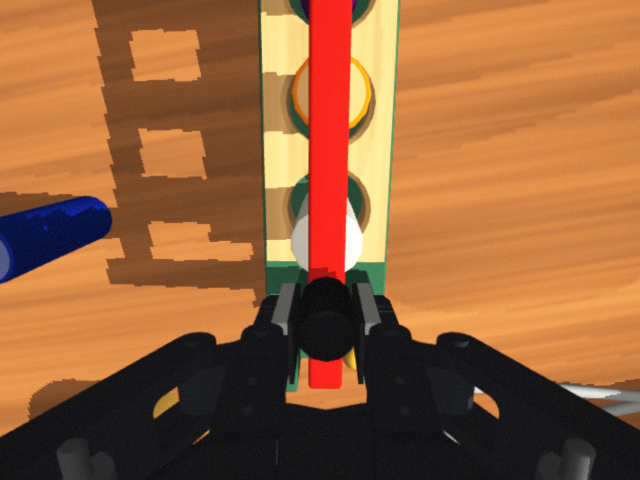

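The bar lies along the caddy's axis, over the amber rod at (330,95), at -9.9° yaw, and the contact force is rising, so it is against the stop. I'll release and rise.

Request:
jog_arm(
  plan="0 0 0 0 0.05 0 150;0 0 0 0 0 0 100;0 0 0 0 0 0 50;0 0 0 0 0 0 0;0 0 0 0 0 0 0;0 0 0 0 0 0 0;0 0 0 0 0 -2 0;0 0 0 0 0 -3 0;0 0 0 0 0 -4 0;0 0 0 0 0 0 0",
)

```text
time_s: 14.1
position: [0.6612, -0.0547, 0.2275]
tool_rot: [[-0.987, 0.159, 0.013], [0.159, 0.987, -0.003], [-0.013, -0.001, -1.0]]
ft_force: [1.0, 0.7, 1.0]
grip_width: 0.0854
gripper_force: 0.0
```

Run:
```python
from h import *
for c in ["wrist","top","scene"]:
    im=imaging.get_image(c); W=cloud(im); hsv=cv2.cvtColor(im["pixels"],cv2.COLOR_RGB2HSV)
    red=((hsv[...,0]<5)|(hsv[...,0]>175))&(hsv[...,1]>180)&(abs(W[...,2]-.118)<.006)&(np.hypot(W[...,0]-.57,W[...,1]+.03)<.2)
    P=W[red][:,:2].astype(np.float32)
    if len(P)>50: print(c,len(P),cv2.minAreaRect(P))
save(im,"s7.png")
```

```text
wrist 6075 ((0.6122779250144958, -0.046236973255872726), (0.01582004874944687, 0.19050844013690948), 80.18524169921875)
top 1393 ((0.586962878704071, -0.04165930673480034), (0.016262713819742203, 0.22950682044029236), 79.97065734863281)
scene 2242 ((0.5920087099075317, -0.04030021280050278), (0.01874453015625477, 0.23504360020160675), 80.6095962524414)
```

View pics/s7.png

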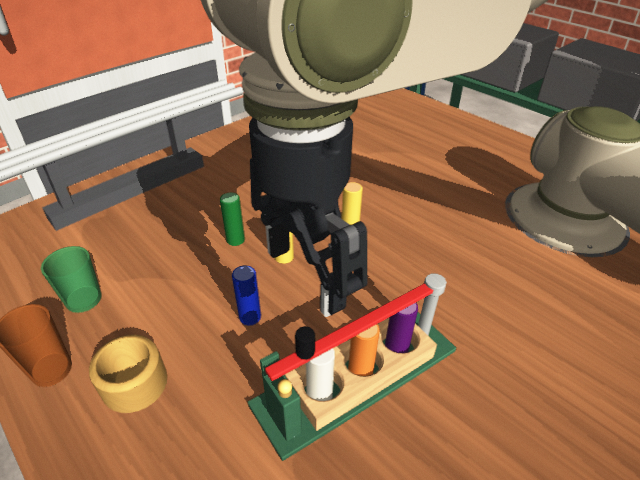

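The scene view shows the bar shut over all three rods, from the hinge (433,285) to the catch (270,370). The gripper is open and clear of everything.

```bash
python3 -c "
from rig import job
print(job.close_job())"
```

```text
the job is handed in; nothing more can be done
None
```

The amber rod stands fully down in the caddy's middle hole, the red keeper bar is shut against its stop in the catch, the gripper is open and clear, and the job is handed in at about 14 s of the 51 s allowed.

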